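# Lock the strain viewer's lens ring with the pin spanner

### The arm

A 6-joint arm with a two-finger parallel gripper is mounted at the origin on a cart in front of the work surface, level with it; the furniture and walls round the work are solid. World frame = base frame: x ahead of the robot, y to its left, z up, the work surface at z = 0. Lengths are in mm, angles in rad, forces in N, time in s.
With the tool pointing down it reaches from about 250 to 725 mm from the base axis. Payload 9.7 kg.
Tool frame: the origin (TCP) lies at the centre of the arm's flange, where the gripper is bolted on; the fingertips stand 173 mm ahead of it and the grasp point (between the pads) lies 155 mm ahead of it (robot.finger_overhang is the distance from the TCP to the fingertips, in mm); z points along the fingers, y is the line along which they close (so a half turn about z gives the same grasp; the last joint's range is limited). The gripper opens to 85 mm and grips with 20 to 120 N. Pads are 22 mm wide; open, the fingers measure 114 mm over their backs; the gripper's body (76 mm by 85 mm) begins 54 mm behind the grasp point. The pads swing forward as they close: fully open they stand 13 mm farther back than shut.
Start: joints at [-1.137, 0.087, 0.176, 1.66, 0, 1.571], TCP at [231.174, -499.055, 404.684] pointing down, gripper open.
Joint ranges: [-3.13, 3.13], [-0.85, 1.81], [-1.15, 1.24], [-2.2, 2.28], [-1.44, 1.52], [-3.14, 3.14]. Speed limits (rad/s): [2.22, 2.22, 2.57, 3.14, 3.14, 3.14].

### API

Orientations are given as a unit quaternion [x, y, z, w].
In Python, from bench import robot gives the robot as it stands.
- The arm moves only by the tool apply_moves, never from a script. Its argument "motion" is a list of rows, each an object with "travel": the shift along the tool's x, y, z in cm, a list of three; "dr": the turn, a rotation vector about the tool's x, y, z in rad, a list of three. In form: [{"travel": [x, y, z], "dr": [rx, ry, rz]}, ...]. A call has 1 to 12 rows; each row is the pose to reach, as a shift and turn from the pose commanded when the call began, along the tool's axes at that moment; what a row does not reach only later rows make up. A row lasts 1/12 s, in which the tool goes at most 41.7 mm and 7.16 degrees, less where a joint would pass 70% of its speed; a pose out of reach is approached as far as the arm can. A call with a gripper value outside its range is refused whole. "gripper" is the finger opening in cm, from 0 to 8.54, set as the call begins (left out, the last holds). The fingers move at their own pace and stop on an object; the grip force is fixed at half the most. Time passes only in rows, so rows that repeat a pose let the fingers close. It gives the time, the measured TCP pose, the force, the opening and the grip force at its end, in the units of the state.
- robot.get_obs(): the state, without advancing time (a new reading comes with each control period).
- robot.capture(name): name is "scene" or "top" or "wrist"; returns (picture, depth): 384x512x3 uint8, red, green, blue; 384x512 float32, mm along the optical axis (not along the pixel's ray), 0 where there is no reading.
- robot.camera_params(name): a dict with "K" (3x3 intrinsics, pixels), "pose" (4x4, takes a point from camera to world coordinates); the wrist camera has in their place "hand_eye" (4x4, takes a point from camera to tool coordinates, whose origin is the TCP and whose axes are the flange's). Camera axes: x right, y down, z forward; pixel columns grow to the right and rows downward; lengths in mm; the calibration is good to about 2 mm. A picture is of the moment at which its call begins: read the wrist's pose just before it. camera_params takes no time and is no camera call.
- robot.sign_off(): hands the job in; it is judged then, once.
The state is a dict: "clock": time; "joints": joint angles; "qd": joint speeds; "effort": joint torques, N m; "tool_pos": TCP position; "eef_rot": TCP orientation; "ft_force": force on the tool from outside, world axes, zero at the start; "torque": the same for the moment, N m; "gripper_width": opening from 0.0 (shut) to 1.0 (fully open); "finger_force": force on a finger pad.
Only numpy, scipy, OpenCV 4.12 (cv2) and the standard library are available. Lean on these libraries where they do the work, as an engineer would, in place of code of your own. Each camera call takes 0.05 s, during which the arm holds its last target. There are 200 camera calls.

### The job

Take the red-handled two-pin spanner off its wooden rest, press both its pins into the two holes of the brass retaining ring on the strain viewer, and only then turn the ring clockwise (seen from above) until it is fully home against its stop, its white mark at the red mark. Do it gently, since there is glass underneath, then lift the spanner out and lay it back on its rest as it was, pins hanging in the gap, leaving the loose jar, the tin and the mould where they stand.

Things in the scene. Friction and masses are not known exactly. Their poses are not given: they have to be found in the camera images.
- spanner: loose two-pin spanner, 0.2 to 0.33 kg: steel crossbar 104 mm long (its y), 20 mm wide (x), 12 mm high; on it a red upright grip plate 14 mm thick (x), 58 mm long (y), from 12 to 62 mm above the bar's underside. Two pins, 6 mm thick with bevelled tips, stand 12 mm down from the bar at y = +34 and -34 mm. Origin: centre of the bar's underside; z up. A half turn about z makes no difference.
- pin_a (a point): tip of the spanner's pin at its y = +34 mm, 12 mm below the bar's underside
- pin_b (a point): tip of the spanner's pin at its y = -34 mm, 12 mm below the bar's underside
- viewer: strain viewer, a grey round lamp house 124 mm across its flange, fixed to the table; origin on the table under the ring's axis. It carries a lens cell with a dark rim, 105 mm across, standing 1.5 mm above the brass ring's face. A low glass lens lies inside the ring.
- ring_centre (a point): on the ring's axis, level with the ring's upper face, 52 mm above the table; z up, axes turn with the viewer, not with the ring. The line through the ring's two holes is this y axis turned anticlockwise from above by (0.45 - joint ring + c) rad, where c, the angle at which the lens cell sits, is not reported: it lies between -0.33 and 0.33 and must be seen or felt with the pins.
- ring (a joint): rad by which the brass ring is turned clockwise from above: starts at 0 to 0.25, home on a firm stop at 0.90; stiff (0.3 N m), stays where left. Ring: 91 mm outside, 48 inside, 8 thick; two round through-holes 10 mm wide, opposite, 34 mm from the axis, with a solid floor 8 mm below the face. White mark: a quarter turn clockwise from a hole; it meets the rim's red mark when home.
- rest_seat (a point): fixed wooden spanner rest (60 x 120 mm): point midway between its two ledges, level with their tops, 24 mm above the table. The ledges are 44 mm (x) by 18 mm (y), centred at y = +51 and -51 mm; in the 84 mm gap between them hang the pins (its floor is 6 mm above the table). At the start the spanner's origin lies on this point, its y along the rest's y.
- optic_mould: loose ribbed brass mould, beaker-shaped, 65 mm across, 72 mm high; origin under its centre
- frit_jar_4: loose glass jar of green glass chips, 51 mm across, 62 mm high; origin under its centre
- wax_tin: loose round yellow tin, 66 mm across, 26 mm high; origin under its centre
Mind the look-alikes: they are no part of the job. Leave any blue look-alike of the part that bears rest_seat alone.

How it is judged (in metres and radians):
On the way, in this order (a step that is already met when the one before it is completed fails the run):
1. both pins are at least 4.5 mm down in the ring's holes while the ring is still unturned (below 0.40 rad) (z of each of pin_a, pin_b in the frame of ring_centre below -0.0045 m and horizontal distance between spanner and ring_centre below 0.007 m and value of joint ring below 0.4 rad), for 0.2 s.
2. the ring is turned home with both pins still in its holes (past 0.86 rad) (z of each of pin_a, pin_b in the frame of ring_centre below -0.0045 m and horizontal distance between spanner and ring_centre below 0.007 m and value of joint ring above 0.86 rad), for 0.1 s.
At the end, for the whole second after the job is handed in: The ring is past 0.86 rad (stop at 0.90); the spanner lies still and upright on both ledges of its rest, its origin within 15 mm sideways and 4 mm in height of the seat point, tilted less than 0.08 rad, its bar within 0.25 rad of the rest's y axis either way round (value of joint ring above 0.86 rad and horizontal distance between spanner and rest_seat below 0.015 m and z of spanner in the frame of rest_seat between -0.004 and 0.004 m and angle between spanner's own z axis and vertical below 0.08 rad and angle between the y axis of spanner and the y axis of rest_seat, either way round below 0.25 rad and linear speed of spanner below 0.02 m/s); the robot touches nothing.
It fails at once if the brass mould is moved more than 30 mm (distance of optic_mould from where it was at the start of the episode above 0.03 m).
It fails at once if the jar of green glass chips is moved more than 30 mm (distance of frit_jar_4 from where it was at the start of the episode above 0.03 m).
It fails at once if the wax tin is moved more than 30 mm (distance of wax_tin from where it was at the start of the episode above 0.03 m).
It fails at once if the spanner bears on the viewer with more than 80 N (contact force between spanner and viewer above 80 N).
It also fails if it takes over 64 s, if anything falls off the work surface, if the arm or the gripper's body presses on something with over 40 N, if the wrist force passes 120 N, or if a joint passes its speed limit or range.

## Working session

There is one attempt and no reset: what is moved stays moved. The work goes in short steps, Python scripts to look and compute and a tool call to move; the robot and the scene stay as the last step left them, time stands still between calls to the robot, and variables do not carry over. Pictures are saved under pics/ and viewed, at most 10 in all, crops included, and the job is handed in when it is done.

Besides the shell and the picture viewer there is one more tool, called after "Request:" as name([rows], argument=value, ...), one row to a line, values as JSON. apply_moves: Moves the arm, as the interface text tells. Its arguments: {"type":"object","properties":{"motion":{"type":"array","items":{"type":"object","properties":{"travel":{"type":"array","items":{"type":"number"}},"dr":{"type":"array","items":{"type":"number"}}}}},"gripper":{"type":"number"}},"required":["motion"]}

```bash
mkdir -p pics
cat > h.py <<'E'
import numpy as np,cv2
from bench import robot
def save(n,im): cv2.imwrite('pics/'+n+'.png',im[:,:,::-1])
E
python3 - <<'E'
from h import *
o=robot.get_obs();print(o)
for n in('scene','top'):
    im,d=robot.capture(n);save(n,im);np.savez(n,im=im,d=d);print(robot.camera_params(n))
print(robot.camera_params('wrist'))
a=np.load('top.npz')['im'];
E
```

```text
{'clock': 0.0, 'joints': array([-1.13703313e+00,  8.74561444e-02,  1.75115580e-01,  1.65977064e+00,
       -2.27564058e-05,  1.57079293e+00]), 'qd': array([ 0.00169137,  0.00210477, -0.0004123 ,  0.00111685,  0.00128025,
        0.0011405 ]), 'effort': array([-6.40311155e-04, -5.20396614e+01,  4.64791739e+01,  1.66969781e-02,
       -6.81070287e-05,  1.18246302e-05]), 'tool_pos': array([ 231.15827035, -499.07002563,  403.97554507]), 'eef_rot': array([ 9.76572654e-01,  2.15186942e-01, -1.52581562e-04, -6.39588150e-04]), 'ft_force': array([-0.594998  ,  0.04970779,  0.41140015]), 'torque': array([-0.0111186 , -0.0487597 ,  0.01153916]), 'finger_force': 0.0, 'gripper_width': 1.002975662291728}
{'K': array([[444.91159192,   0.        , 251.86515728],
       [  0.        , 444.91159192, 191.10171278],
       [  0.        ,   0.        ,   1.        ]]), 'pose': array([[-8.73816381e-01, -3.69582958e-01,  3.15995839e-01,
         8.72433033e+01],
       [-4.86182144e-01,  6.52721719e-01, -5.81017453e-01,
         9.58863278e+02],
       [ 8.47680210e-03, -6.61334102e-01, -7.50043565e-01,
  
[... 436 characters left out ...]
2416152e+02],
       [ 8.44033181e-03, -1.01780057e-01, -9.94771120e-01,
         1.11744961e+03],
       [ 0.00000000e+00,  0.00000000e+00,  0.00000000e+00,
         1.00000000e+00]])}
{'K': array([[267.22964909,   0.        , 250.67997863],
       [  0.        , 267.22964909, 194.97655644],
       [  0.        ,   0.        ,   1.        ]]), 'hand_eye': array([[ 1.88783274e-03, -9.48162534e-01, -3.17780184e-01,
         8.15058231e+01],
       [ 9.99998217e-01,  1.80218752e-03,  5.63479740e-04,
        -6.71146726e-01],
       [ 3.84291031e-05, -3.17780681e-01,  9.48164246e-01,
         3.03869040e+01],
       [ 0.00000000e+00,  0.00000000e+00,  0.00000000e+00,
         1.00000000e+00]])}
```

View pics/top.png

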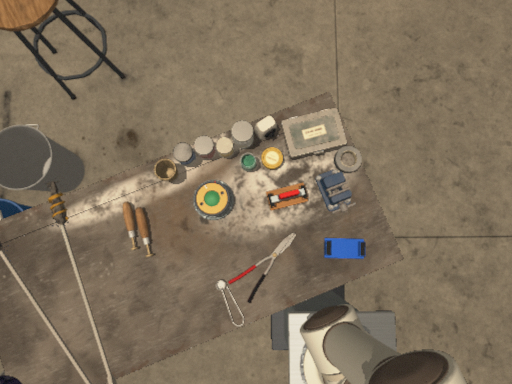

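View pics/scene.png

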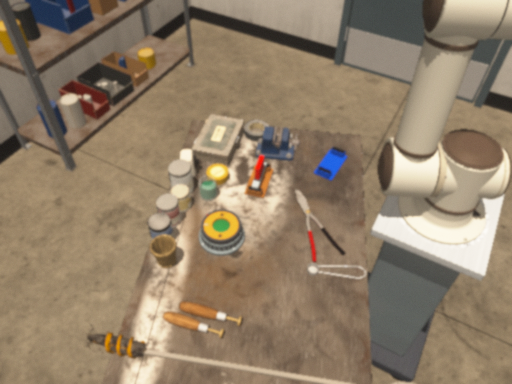

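The top view shows the red-handled spanner on its orange-brown rest at (288,195) and the viewer with its brass ring at (213,200). The mould is at (166,170), the jar at (249,161) and the tin at (271,158). There are two blue candidates for the rest, (345,248) and (335,190). The wooden rest carrying the red spanner at (288,195) is the one that fits, so I'll confirm it in a crop.

Run:
```python
from h import *
z=np.load('top.npz');im,d=z['im'],z['d'];P=robot.camera_params('top');K,T=P['K'],P['pose']
save('crop',cv2.resize(im[145:245,180:320],None,fx=5.5,fy=5.5,interpolation=cv2.INTER_CUBIC))
v,u=np.mgrid[:384,:512]
X=np.stack([(u-K[0,2])/K[0,0]*d,(v-K[1,2])/K[1,1]*d,d],-1)@T[:3,:3].T+T[:3,3]
np.save('X',X)
h=cv2.cvtColor(im,cv2.COLOR_RGB2HSV).astype(int)
s=np.s_[180:215,260:320]
m=np.zeros(d.shape,bool);m[s]=((h[s][...,0]<5)|(h[s][...,0]>174))&(h[s][...,1]>180)&(X[s][...,2]>60)
p=X[m];print('grip',m.sum(),p.mean(0),np.linalg.svd(p[:,:2]-p[:,:2].mean(0))[2][0])
m=np.zeros(d.shape,bool);s=np.s_[170:230,185:240];m[s]=(X[s][...,2]>35)
p=X[m];print('viewer',m.sum(),(p.min(0)+p.max(0))/2,p.mean(0))
r=cv2.minEnclosingCircle(p[:,:2].astype(np.float32));print(r)
for n,(c,rr) in dict(mould=(166,170),jar=(249,161),tin=(271,158),vise=(335,190),blue=(345,248)).items():
    print(n,X[rr,c])
```

```text
grip 94 [499.86247309 160.0559075   84.73639985] [ 0.23351226 -0.97235386]
viewer 1071 [467.42625653 348.69403496 576.23388292] [489.92574813 378.71084016  73.35725372]
((458.0443420410156, 341.7721862792969), 105.13497161865234)
mould [583.20130076 527.20709105  14.50897394]
jar [603.60014411 272.98861571  44.04923357]
tin [616.12463185 206.1388094   25.61919771]
vise [513.61058775  19.79870752  51.64452615]
blue [342.01261909 -15.31222249   7.09235425]
```

View pics/crop.png

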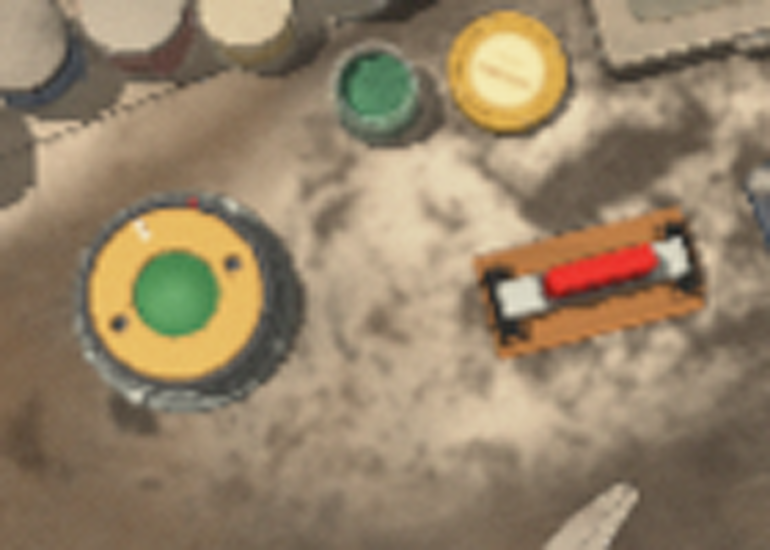

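The crop shows the red spanner on the wooden rest, which confirms it. On the ring, the holes are at crop (233,263) and (119,323) and the centre at (176,293). The white mark is at (141,230) and the red mark at (193,201), so about 0.69 rad of turn is needed.

```bash
cat >> h.py <<'E'
from scipy.spatial.transform import Rotation as R
def Rd(psi): # tool down, tool x at yaw psi
    return R.from_euler('z',psi)*R.from_euler('x',np.pi)
def go(p,psi):
    o=robot.get_obs();R0=R.from_quat(o['eef_rot'])
    print('travel cm',np.round(R0.inv().apply(np.array(p)-o['tool_pos'])/10,2),'dr',np.round((R0.inv()*Rd(psi)).as_rotvec(),3))
def st():
    o=robot.get_obs();r=R.from_quat(o['eef_rot']).as_matrix();print(round(o['clock'],2),o['tool_pos'].round(1),'psi',np.arctan2(r[1,0],r[0,0]).round(4),'tilt',r[:2,2].round(4),'F',o['ft_force'].round(1),o['torque'].round(2),'w',o['gripper_width'].round(3),'j',o['joints'].round(2))
def plane(uv,z,K,T):
    uv=np.atleast_2d(np.array(uv,float));r=np.c_[(uv-K[[0,1],[2,2]])/K[[0,1],[0,1]],np.ones(len(uv))]@T[:3,:3].T
    return T[:3,3]+r*((z-T[2,3])/r[:,2])[:,None]
def wrist(name):
    o=robot.get_obs();T=np.eye(4);T[:3,:3]=R.from_quat(o['eef_rot']).as_matrix();T[:3,3]=o['tool_pos']
    im,d=robot.capture('wrist');P=robot.camera_params('wrist');T=T@P['hand_eye'];np.savez(name,im=im,d=d,K=P['K'],T=T);return im,d,P['K'],T
E
python3 - <<'E'
from h import *
P=robot.camera_params('top')
c=np.array([(233,263),(119,323),(176,293),(141,230),(193,201)])
X=plane((c+.5)/5.5-.5+[180,145],52,P['K'],P['pose']);print(X.round(1))
dv=X[0]-X[1];print('hole line yaw',np.arctan2(dv[1],dv[0]))
X=plane((np.array([(600,270),(590,282)])+.5)/5.5-.5+[180,145],36,P['K'],P['pose']);print(X)
go([490,155,340],1.807)
E
```

```text
[[508.8 353.   52. ]
 [477.1 413.6  52. ]
 [492.9 383.3  52. ]
 [526.9 402.2  52. ]
 [542.4 374.4  52. ]]
hole line yaw -1.0887474239639445
[[505.35566074 155.17125272  36.        ]
 [498.84515389 160.71518345  36.        ]]
travel cm [ 50.98 -48.46   6.46] dr [-1.000e-03 -1.000e-03 -1.373e+00]
```

Request:
apply_moves([
  {"travel":[4,-4,0.5],"dr":[0,0,-0.11]},
  {"travel":[8,-8,1],"dr":[0,0,-0.22]},
  {"travel":[12,-11,1.5],"dr":[0,0,-0.33]},
  {"travel":[15,-14,2],"dr":[0,0,-0.44]},
  {"travel":[19,-18,2.5],"dr":[0,0,-0.55]},
  {"travel":[23,-22,3],"dr":[0,0,-0.66]},
  {"travel":[27,-26,3.5],"dr":[0,0,-0.77]},
  {"travel":[31,-29,4],"dr":[0,0,-0.88]},
  {"travel":[35,-33,4.5],"dr":[0,0,-0.99]},
  {"travel":[39,-37,5],"dr":[0,0,-1.1]},
  {"travel":[43,-41,5.5],"dr":[0,0,-1.2]},
  {"travel":[47,-45,6],"dr":[0,0,-1.3]},
])

```text
clock: 1.1
tool_pos: [414.3, -34.2, 358.2]
eef_rot: [0.645, 0.764, 0.0, 0.0]
ft_force: [0.4, -0.6, 0.0]
gripper_width: 1.004
finger_force: 0.0
```

Run:
```python
from h import *
st();go([490,155,340],1.807)
```

```text
Traceback (most recent call last):
  File "h.py", line 11, in st
    o=robot.get_obs();r=R.from_quat(o['eef_rot']).as_matrix();print(round(o['clock'],2),o['tool_pos'].round(1),'psi',np.arctan2(r[1,0],r[0,0]).round(4),'tilt',r[:2,2].round(4),'F',o['ft_force'].round(1),o['torque'].round(2),'w',o['gripper_width'].round(3),'j',o['joints'].round(2))
                                                                                                                                                                                                                                    ^^^^^^^^^^^^^^^^^^^^^^^^
AttributeError: 'float' object has no attribute 'round'
```

Request:
apply_moves([
  {"travel":[0,0,0],"dr":[0,0,0]},
  {"travel":[0,0,0],"dr":[0,0,0]},
  {"travel":[0,0,0],"dr":[0,0,0]},
])

```text
clock: 1.35
tool_pos: [414.1, -36.1, 358.2]
eef_rot: [0.647, 0.762, -0.0, -0.0]
ft_force: [0.1, -0.3, 0.5]
gripper_width: 1.001
finger_force: 0.0
```

```bash
sed -i "s/o\['gripper_width'\].round(3)/round(float(o['gripper_width']),3)/" h.py
python3 - <<'E'
from h import *
st();go([490,155,340],1.807)
E
```

```text
1.35 [414.1 -36.1 358.2] psi 1.7343 tilt [-0.0007 -0.0002] F [ 0.1 -0.3  0.5] [-0.03  0.03 -0.07] w 1.001 j [-0.09 -0.25 -0.23  1.59 -0.    1.32]
travel cm [17.62 10.6   1.81] dr [-0.001  0.    -0.073]
```

Request:
apply_moves([
  {"travel":[3.5,2.1,0.4],"dr":[0,0,-0.02]},
  {"travel":[7,4.2,0.8],"dr":[0,0,-0.04]},
  {"travel":[10.5,6.3,1.2],"dr":[0,0,-0.06]},
  {"travel":[14,8.5,1.6],"dr":[0,0,-0.073]},
  {"travel":[17.6,10.6,1.8],"dr":[0,0,-0.073]},
  {"travel":[17.6,10.6,1.8],"dr":[0,0,-0.073]},
  {"travel":[17.6,10.6,1.8],"dr":[0,0,-0.073]},
  {"travel":[17.6,10.6,1.8],"dr":[0,0,-0.073]},
])

```text
clock: 2.02
tool_pos: [490.5, 153.2, 340.3]
eef_rot: [0.62, 0.785, -0.0, -0.0]
ft_force: [0.5, -0.0, 0.0]
gripper_width: 1.001
finger_force: 0.0
```

Run:
```python
from h import *
st();im,d,K,T=wrist('w1');save('w1',im)
v,u=np.mgrid[:384,:512]
X=np.stack([(u-K[0,2])/K[0,0]*d,(v-K[1,2])/K[1,1]*d,d],-1)@T[:3,:3].T+T[:3,3]
h=cv2.cvtColor(im,cv2.COLOR_RGB2HSV).astype(int)
red=((h[...,0]<5)|(h[...,0]>174))&(h[...,1]>170)&(abs(X[...,0]-500)<60)&(abs(X[...,1]-158)<60)
m=red&(X[...,2]>80);print(m.sum(),X[m][:,2].mean())
print(cv2.minAreaRect(X[m][:,:2].astype(np.float32)))
print(X[m].mean(0))
```

```text
2.02 [490.5 153.2 340.3] psi 1.8046 tilt [-0.0007 -0.0006] F [ 0.5 -0.   0. ] [-0.05  0.    0.01] w 1.001 j [ 0.3  -0.01 -0.05  1.53 -0.    1.64]
897 85.64171551394303
((499.50115966796875, 160.44004821777344), (12.87541389465332, 57.216094970703125), 14.803230285644531)
[499.18414979 162.08466054  85.64171551]
```

View pics/w1.png

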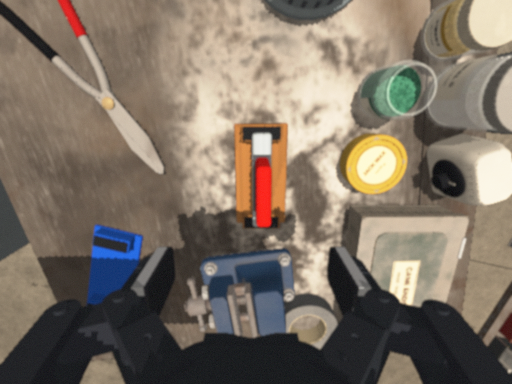

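The wrist view shows the spanner on the rest: the grip runs from (263,160) to (263,225) and the fingers are clear of it. The tin is at (375,163), the jar at (403,90) and the blue vise at (247,290), all away from the grasp.

Run:
```python
from h import *
go([499.5,160.4,219],1.82)
```

```text
travel cm [ 0.52  1.07 12.16] dr [-0.     0.    -0.016]
```

Request:
apply_moves([
  {"travel":[0.52,1.07,2],"dr":[0,0,-0.016]},
  {"travel":[0.52,1.07,4],"dr":[0,0,-0.016]},
  {"travel":[0.52,1.07,6],"dr":[0,0,-0.016]},
  {"travel":[0.52,1.07,8],"dr":[0,0,-0.016]},
  {"travel":[0.52,1.07,10],"dr":[0,0,-0.016]},
  {"travel":[0.52,1.07,11.2],"dr":[0,0,-0.016]},
  {"travel":[0.52,1.07,12.1],"dr":[0,0,-0.016]},
  {"travel":[0.52,1.07,12.1],"dr":[0,0,-0.016]},
  {"travel":[0.52,1.07,12.1],"dr":[0,0,-0.016]},
])

```text
clock: 2.82
tool_pos: [499.6, 161.6, 220.0]
eef_rot: [0.613, 0.79, 0.0, 0.0]
ft_force: [0.1, -0.3, -0.4]
gripper_width: 1.002
finger_force: 0.0
```

Request:
apply_moves([
  {"travel":[0,0,0],"dr":[0,0,0]},
  {"travel":[0,0,0],"dr":[0,0,0]},
  {"travel":[0,0,0],"dr":[0,0,0]},
  {"travel":[0,0,0],"dr":[0,0,0]},
  {"travel":[0,0,0],"dr":[0,0,0]},
  {"travel":[0,0,0],"dr":[0,0,0]},
  {"travel":[0,0,0],"dr":[0,0,0]},
  {"travel":[0,0,0],"dr":[0,0,0]},
  {"travel":[0,0,0],"dr":[0,0,0]},
  {"travel":[0,0,0],"dr":[0,0,0]},
  {"travel":[0,0,0],"dr":[0,0,0]},
  {"travel":[0,0,0],"dr":[0,0,0]},
], gripper=1.0)

```text
clock: 3.82
tool_pos: [499.5, 162.3, 219.7]
eef_rot: [0.613, 0.79, 0.0, 0.0]
ft_force: [1.1, 0.5, 4.8]
gripper_width: 0.155
finger_force: 59.1
```

Run:
```python
from h import *
st();print(robot.get_obs()['finger_force'])
```

```text
3.82 [499.5 162.3 219.7] psi 1.8229 tilt [0.0005 0.0003] F [1.1 0.5 4.8] [ 0.21  0.04 -0.06] w 0.155 j [ 0.31  0.04 -0.23  1.3   0.    1.63]
59.07957851886749
```

Request:
apply_moves([
  {"travel":[0,0,-0.5],"dr":[0,0,0]},
  {"travel":[0,0,-1.5],"dr":[0,0,0]},
  {"travel":[0,0,-3],"dr":[0,0,0]},
  {"travel":[0,0,-5],"dr":[0,0,0]},
  {"travel":[0,0,-7],"dr":[0,0,0]},
  {"travel":[0,0,-8],"dr":[0,0,0]},
  {"travel":[0,0,-8],"dr":[0,0,0]},
  {"travel":[0,0,-8],"dr":[0,0,0]},
])

```text
clock: 4.48
tool_pos: [499.5, 162.2, 299.3]
eef_rot: [0.613, 0.79, 0.0, 0.0]
ft_force: [-0.8, 1.0, -2.4]
gripper_width: 0.158
finger_force: 58.6
```

Run:
```python
from h import *
st();go([431,351,300],2.053)
```

```text
4.48 [499.5 162.2 299.3] psi 1.8227 tilt [0.0002 0.    ] F [-0.8  1.  -2.4] [-0.02  0.04 -0.  ] w 0.158 j [ 0.31  0.01 -0.1   1.45 -0.    1.63]
travel cm [19.99 -1.93 -0.08] dr [ 0.    0.   -0.23]
```

Request:
apply_moves([
  {"travel":[1,-0.1,0],"dr":[0,0,-0.01]},
  {"travel":[3,-0.3,0],"dr":[0,0,-0.04]},
  {"travel":[6,-0.6,0],"dr":[0,0,-0.07]},
  {"travel":[9,-0.9,0],"dr":[0,0,-0.1]},
  {"travel":[12,-1.2,0],"dr":[0,0,-0.14]},
  {"travel":[15,-1.5,0],"dr":[0,0,-0.18]},
  {"travel":[18,-1.8,0],"dr":[0,0,-0.21]},
  {"travel":[20,-1.9,0],"dr":[0,0,-0.23]},
  {"travel":[20,-1.9,0],"dr":[0,0,-0.23]},
  {"travel":[20,-1.9,0],"dr":[0,0,-0.23]},
  {"travel":[20,-1.9,0],"dr":[0,0,-0.23]},
])

```text
clock: 5.4
tool_pos: [430.8, 351.1, 298.2]
eef_rot: [0.518, 0.856, -0.001, -0.0]
ft_force: [0.2, 0.2, -3.6]
gripper_width: 0.159
finger_force: 58.6
```

Run:
```python
from h import *
st();im,d,K,T=wrist('w2');save('w2',cv2.resize(im[20:320,110:510],None,fx=2,fy=2,interpolation=cv2.INTER_CUBIC))
```

```text
5.4 [430.8 351.1 298.2] psi 2.0532 tilt [-0.0015 -0.0014] F [ 0.2  0.2 -3.6] [ 0.01  0.03 -0.02] w 0.159 j [ 0.68  0.09 -0.03  1.46 -0.    1.77]
```

View pics/w2.png

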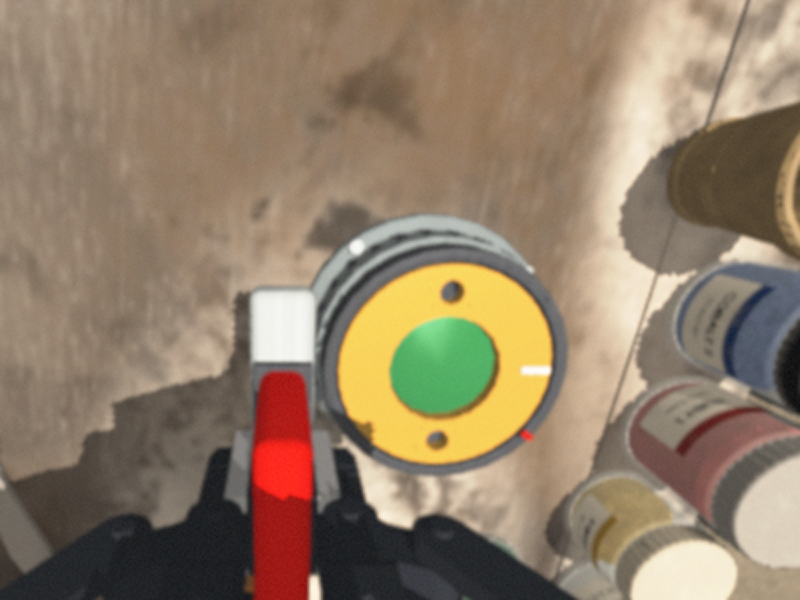

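In the crop (2x, offset 110,20) the ring's holes are at (452,292) and (437,439), the white mark at (535,370) and the red mark at (527,435). The bar's free end is at (253..314, 289), with the red grip at about x=282.

Run:
```python
from h import *
z=np.load('w2.npz');im,d,K,T=[z[k] for k in('im','d','K','T')]
o=robot.get_obs();R0=R.from_quat(o['eef_rot']);p0=o['tool_pos']
f=lambda uv,zz:plane((np.array(uv)+.5)/2-.5+[110,20],zz,K,T)
H=f([(452,292),(437,439)],52);print(H.round(1),np.linalg.norm(H[0]-H[1]));dv=H[0]-H[1];c=H.mean(0)
print('centre',c.round(1),'yaw',np.arctan2(dv[1],dv[0]))
# ring by colour
h=cv2.cvtColor(im,cv2.COLOR_RGB2HSV);m=cv2.inRange(h,(18,120,120),(32,255,255));m[:,:260]=0
n,l,s,_=cv2.connectedComponentsWithStats(m);i=1+s[1:,4].argmax();cs=max(cv2.findContours((l==i).astype('uint8'),0,1)[0],key=len)
P=plane(cs[:,0,:],52,K,T);e=cv2.fitEllipse(P[:,:2].astype(np.float32));print('ring fit',e)
zb=p0[2]-183.7
B=f([(253,290),(314,290),(252,355),(316,355)],zb);print('bar pts tool',R0.inv().apply(B-p0).round(1))
print('lower edge',R0.inv().apply(f([(253,289),(314,289)],zb-12)-p0).round(1))
v,u=np.mgrid[:384,:512]
X=np.stack([(u-K[0,2])/K[0,0]*d,(v-K[1,2])/K[1,1]*d,d],-1)@T[:3,:3].T+T[:3,3]
Y=R0.inv().apply((X-p0).reshape(-1,3)).reshape(X.shape)
m=(abs(Y[...,1])<13)&(Y[...,0]>30)&(Y[...,0]<60)&(Y[...,2]<190)&(Y[...,2]>170);q=Y[m];print(m.sum(),q.min(0),q.max(0),np.median(q,0))
col=im[20+140:20+185,110+141].astype(int);print(col.sum(1))
print('redY',R0.inv().apply(f([(258,400),(310,400)],p0[2]-133.7)-p0).round(1))
```

```text
[[475.7 414.6  52. ]
 [507.2 354.9  52. ]] 67.43785074551124
centre [491.4 384.8  52. ] yaw 2.056197450242869
ring fit ((490.62322998046875, 384.31353759765625), (88.81044006347656, 91.93755340576172), 32.447479248046875)
bar pts tool [[ 50.2  -8.8 183.7]
 [ 50.2   8.9 183.7]
 [ 30.2  -9.4 183.7]
 [ 30.2  10.  183.7]]
lower edge [[ 47.9  -9.5 195.7]
 [ 48.    9.7 195.7]]
1122 [ 30.02735313 -10.0050777  182.01043845] [ 50.26066428   9.69393953 189.91474911] [ 40.89072958  -0.19903747 184.01955967]
[530 527 497 458 482 565 662 697 709 716 723 726 726 724 724 727 726 725
 725 725 726 727 724 726 725 726 727 725 725 725 723 727 725 728 723 723
 724 725 727 709 590 377 285 308 313]
redY [[ 37.4  -5.4 133.7]
 [ 37.5   5.5 133.7]]
```

Run:
```python
from h import *
go([490.4,386.2,268],2.056)
```

```text
travel cm [0.4  6.91 3.05] dr [-0.001  0.    -0.004]
```

Request:
apply_moves([
  {"travel":[0.1,1.2,0],"dr":[0,0,0]},
  {"travel":[0.2,3,0],"dr":[0,0,0]},
  {"travel":[0.3,5,0],"dr":[0,0,-0.003]},
  {"travel":[0.4,6.4,0.5],"dr":[0,0,-0.003]},
  {"travel":[0.4,6.9,1.5],"dr":[0,0,-0.003]},
  {"travel":[0.4,6.9,2.5],"dr":[0,0,-0.003]},
  {"travel":[0.4,6.9,3],"dr":[0,0,-0.003]},
  {"travel":[0.4,6.9,3],"dr":[0,0,-0.003]},
  {"travel":[0.4,6.9,3],"dr":[0,0,-0.003]},
  {"travel":[0.4,6.9,3],"dr":[0,0,-0.003]},
])

```text
clock: 6.28
tool_pos: [490.1, 386.4, 270.0]
eef_rot: [0.517, 0.856, 0.0, 0.0]
ft_force: [-0.6, 0.2, -3.0]
gripper_width: 0.152
finger_force: 59.1
```

Run:
```python
from h import *
st();go([490.4,386.2,261],2.056)
im,d,K,T=wrist('w3');save('w3',cv2.resize(im[100:300,140:390],None,fx=3,fy=3,interpolation=cv2.INTER_CUBIC))
```

```text
6.28 [490.1 386.4 270. ] psi 2.0558 tilt [0.0004 0.0003] F [-0.6  0.2 -3. ] [-0.05  0.02  0.  ] w 0.152 j [0.67 0.25 0.11 1.42 0.   1.75]
travel cm [-0.03  0.02  0.9 ] dr [ 0.001 -0.    -0.   ]
```

View pics/w3.png

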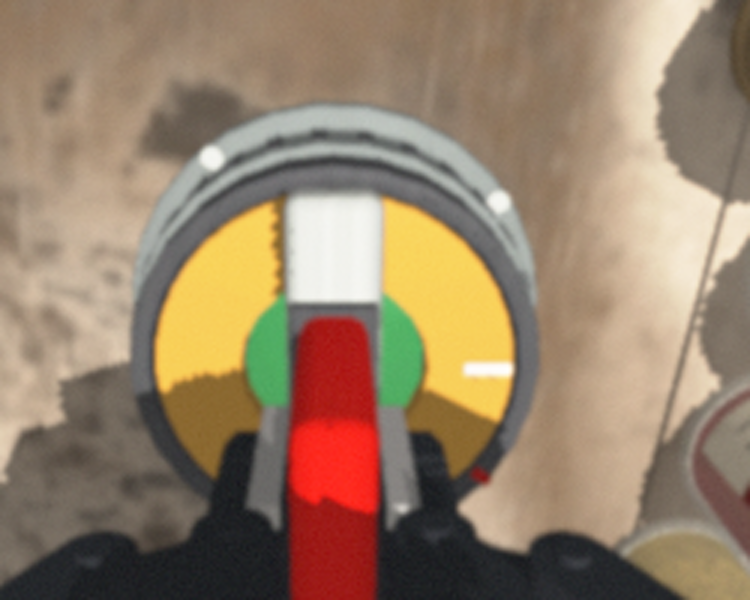

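The view shows the bar centred on the ring: bar x 285–383 is mid 334, and the ring spans x 153–516, also mid 334. The white mark sits at right angles to the bar.

Request:
apply_moves([
  {"travel":[-0.03,0.02,0.4],"dr":[0,0,0]},
  {"travel":[-0.03,0.02,0.7],"dr":[0,0,0]},
  {"travel":[-0.03,0.02,0.9],"dr":[0,0,0]},
  {"travel":[-0.03,0.02,1.0],"dr":[0,0,0]},
  {"travel":[-0.03,0.02,1.1],"dr":[0,0,0]},
  {"travel":[-0.03,0.02,1.15],"dr":[0,0,0]},
  {"travel":[-0.03,0.02,1.2],"dr":[0,0,0]},
  {"travel":[-0.03,0.02,1.2],"dr":[0,0,0]},
  {"travel":[-0.03,0.02,1.2],"dr":[0,0,0]},
])

```text
clock: 7.08
tool_pos: [490.8, 386.5, 257.4]
eef_rot: [0.517, 0.856, 0.0, 0.0]
ft_force: [0.4, -0.4, -2.5]
gripper_width: 0.16
finger_force: 59.1
```

Request:
apply_moves([
  {"travel":[0,0,0.1],"dr":[0,0,0]},
  {"travel":[0,0,0.2],"dr":[0,0,0]},
  {"travel":[0,0,0.25],"dr":[0,0,0]},
  {"travel":[0,0,0.25],"dr":[0,0,0]},
  {"travel":[0,0,0.25],"dr":[0,0,0]},
])

```text
clock: 7.5
tool_pos: [490.8, 386.5, 254.8]
eef_rot: [0.517, 0.856, -0.0, -0.0]
ft_force: [1.0, -0.4, -2.8]
gripper_width: 0.156
finger_force: 59.1
```

Request:
apply_moves([
  {"travel":[0,0,0.05],"dr":[0,0,0]},
  {"travel":[0,0,0.1],"dr":[0,0,0]},
  {"travel":[0,0,0.15],"dr":[0,0,0]},
  {"travel":[0,0,0.2],"dr":[0,0,0]},
  {"travel":[0,0,0.2],"dr":[0,0,0]},
  {"travel":[0,0,0.2],"dr":[0,0,0]},
])

```text
clock: 8.0
tool_pos: [490.8, 386.5, 252.8]
eef_rot: [0.517, 0.856, -0.0, -0.0]
ft_force: [-0.6, -0.0, -2.3]
gripper_width: 0.154
finger_force: 59.1
```

Request:
apply_moves([
  {"travel":[0,0,0.05],"dr":[0,0,0]},
  {"travel":[0,0.005,0.05],"dr":[0,0,0.03]},
  {"travel":[0,0.01,0.05],"dr":[0,0,0.06]},
  {"travel":[0,0.015,0.05],"dr":[0,0,0.09]},
  {"travel":[0,0.02,0.05],"dr":[0,0,0.12]},
  {"travel":[0,0.03,0.05],"dr":[0,0,0.15]},
  {"travel":[0,0.03,0.05],"dr":[0,0,0.18]},
  {"travel":[0,0.04,0.05],"dr":[0,0,0.21]},
  {"travel":[-0.01,0.04,0.05],"dr":[0,0,0.24]},
  {"travel":[-0.01,0.05,0.05],"dr":[0,0,0.27]},
  {"travel":[-0.01,0.055,0.05],"dr":[0,0,0.3]},
  {"travel":[-0.01,0.055,0.05],"dr":[0,0,0.3]},
])

```text
clock: 9.0
tool_pos: [491.3, 386.7, 252.4]
eef_rot: [0.639, 0.769, -0.0, 0.0]
ft_force: [0.2, 0.2, -3.0]
gripper_width: 0.155
finger_force: 59.1
```

```bash
python3 -c "
from h import *
st()"
```

```text
9.0 [491.3 386.7 252.4] psi 1.7548 tilt [-0. -0.] F [ 0.2  0.2 -3. ] [ 0.03 -0.04  0.13] w 0.155 j [ 0.67  0.26  0.08  1.39 -0.    2.05]
```

Request:
apply_moves([
  {"travel":[0,0.005,0],"dr":[0,0,0.03]},
  {"travel":[0,0.01,0],"dr":[0,0,0.06]},
  {"travel":[0,0.015,0],"dr":[0,0,0.09]},
  {"travel":[0,0.02,0],"dr":[0,0,0.12]},
  {"travel":[0,0.03,0],"dr":[0,0,0.15]},
  {"travel":[0,0.03,0],"dr":[0,0,0.18]},
  {"travel":[0,0.04,0],"dr":[0,0,0.21]},
  {"travel":[-0.01,0.04,0],"dr":[0,0,0.24]},
  {"travel":[-0.01,0.05,0],"dr":[0,0,0.27]},
  {"travel":[-0.01,0.055,0],"dr":[0,0,0.3]},
  {"travel":[-0.01,0.06,0],"dr":[0,0,0.33]},
  {"travel":[-0.01,0.06,0],"dr":[0,0,0.33]},
])

```text
clock: 10.0
tool_pos: [492.1, 386.7, 252.4]
eef_rot: [0.757, 0.654, 0.0, 0.0]
ft_force: [2.0, -0.1, -3.1]
gripper_width: 0.154
finger_force: 59.0
```

```bash
python3 -c "
from h import *
st()
im,d,K,T=wrist('w4');save('w4',cv2.resize(im[120:320,130:380],None,fx=3,fy=3,interpolation=cv2.INTER_CUBIC))"
```

```text
10.0 [492.1 386.7 252.4] psi 1.4255 tilt [0.0005 0.    ] F [ 2.  -0.1 -3.1] [ 0.08 -0.39  0.22] w 0.154 j [ 0.67  0.26  0.08  1.39 -0.    2.38]
```

View pics/w4.png

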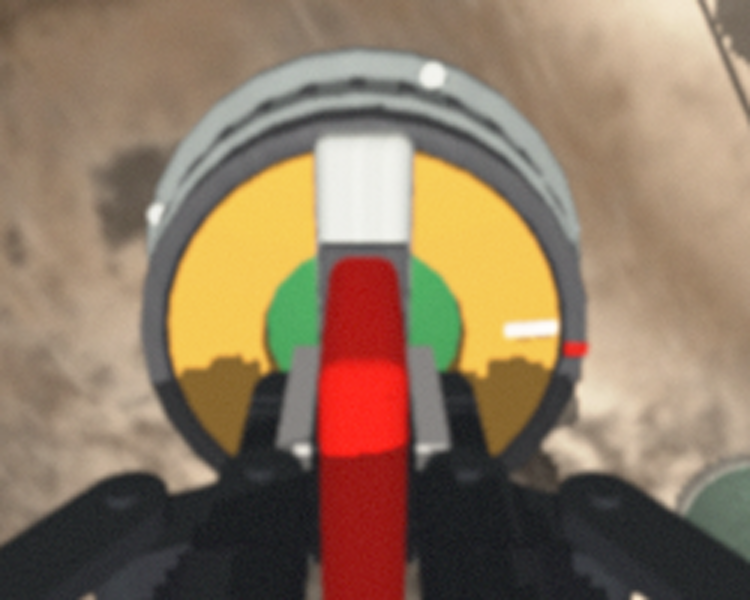

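The white mark is at (532,328) and the red mark at (575,349), so about 0.12 rad is left. I'll carry on in small steps and watch the torque.

Request:
apply_moves([
  {"travel":[0,0.005,0],"dr":[0,0,0.02]},
  {"travel":[0,0.01,0],"dr":[0,0,0.04]},
  {"travel":[0,0.01,0],"dr":[0,0,0.06]},
  {"travel":[0,0.015,0],"dr":[0,0,0.08]},
  {"travel":[0,0.02,0],"dr":[0,0,0.1]},
  {"travel":[0,0.02,0],"dr":[0,0,0.1]},
])

```text
clock: 10.55
tool_pos: [492.3, 386.6, 252.4]
eef_rot: [0.789, 0.615, 0.0, 0.0]
ft_force: [3.9, 0.3, -4.2]
gripper_width: 0.152
finger_force: 58.9
```

```bash
python3 -c "
from h import *
st()"
```

```text
10.55 [492.3 386.6 252.4] psi 1.324 tilt [0.0004 0.0001] F [ 3.9  0.3 -4.2] [ 0.08 -0.83  0.22] w 0.152 j [ 0.67  0.26  0.08  1.39 -0.    2.48]
```

Request:
apply_moves([
  {"travel":[0,0,0],"dr":[0,0,0.02]},
  {"travel":[0,0,0],"dr":[0,0,0.04]},
  {"travel":[0,0,0],"dr":[0,0,0.06]},
  {"travel":[0,0,0],"dr":[0,0,0.06]},
])

```text
clock: 10.88
tool_pos: [492.2, 386.7, 252.5]
eef_rot: [0.806, 0.591, 0.0, 0.0]
ft_force: [4.9, -1.0, -4.8]
gripper_width: 0.157
finger_force: 69.5
```

```bash
python3 -c "
from h import *
st()
im,d,K,T=wrist('w5');save('w5',cv2.resize(im[180:280,230:380],None,fx=4,fy=4,interpolation=cv2.INTER_CUBIC))"
```

```text
10.88 [492.2 386.7 252.5] psi 1.2652 tilt [ 0.0008 -0.0001] F [ 4.9 -1.  -4.8] [-0.07 -1.31  1.73] w 0.157 j [ 0.67  0.26  0.08  1.39 -0.    2.54]
```

View pics/w5.png

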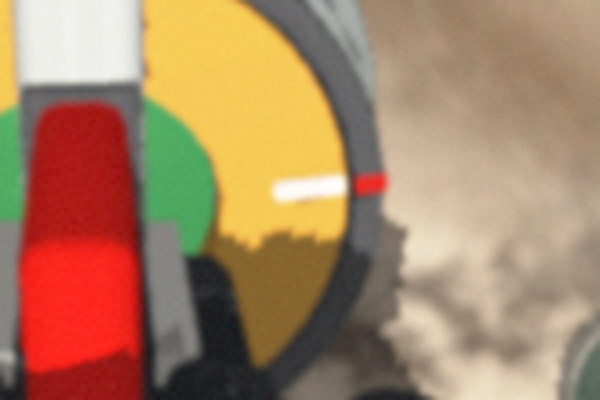

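The white mark (310,188) lines up with the red mark (371,184), and the torque has jumped to 1.7 N m, so the ring is on its stop. I'll ease back within the hole slack and lift out.

Request:
apply_moves([
  {"travel":[0,0,0],"dr":[0,0,-0.02]},
  {"travel":[0,0,0],"dr":[0,0,-0.04]},
  {"travel":[0,0,0],"dr":[0,0,-0.05]},
  {"travel":[0,0,0],"dr":[0,0,-0.05]},
  {"travel":[0,0,-0.3],"dr":[0,0,-0.05]},
  {"travel":[0,0,-0.8],"dr":[0,0,-0.05]},
  {"travel":[0,0,-1.5],"dr":[0,0,-0.05]},
  {"travel":[0,0,-3],"dr":[0,0,-0.05]},
  {"travel":[0,0,-4.7],"dr":[0,0,-0.05]},
  {"travel":[0,0,-4.7],"dr":[0,0,-0.05]},
  {"travel":[0,0,-4.7],"dr":[0,0,-0.05]},
])

```text
clock: 11.85
tool_pos: [492.0, 386.8, 300.3]
eef_rot: [0.791, 0.611, 0.001, -0.0]
ft_force: [-0.7, -1.2, -3.1]
gripper_width: 0.153
finger_force: 59.7
```

```bash
python3 -c "
from h import *
st();go([499.5,162.3,299.5],1.823)
im,d,K,T=wrist('w6');save('w6',im)"
```

```text
11.85 [492.  386.8 300.3] psi 1.3153 tilt [0.0008 0.0013] F [-0.7 -1.2 -3.1] [ 0.03 -0.04  0.03] w 0.153 j [0.67 0.25 0.16 1.48 0.   2.49]
travel cm [-21.53   6.4    0.05] dr [ 0.001 -0.001 -0.508]
```

View pics/w6.png

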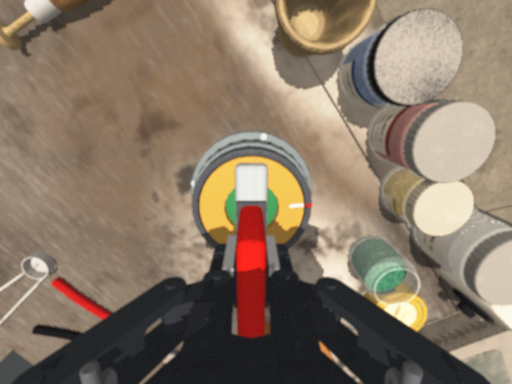

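The white mark (297,206) and red mark (309,206) still line up. The bar end at (251,165) is where it was in the hand before, so nothing slipped. I'll carry it back to the rest.

Request:
apply_moves([
  {"travel":[-1,0.3,0],"dr":[0,0,-0.03]},
  {"travel":[-3,0.9,0],"dr":[0,0,-0.08]},
  {"travel":[-6,1.8,0],"dr":[0,0,-0.15]},
  {"travel":[-9,2.7,0],"dr":[0,0,-0.22]},
  {"travel":[-12,3.6,0],"dr":[0,0,-0.3]},
  {"travel":[-15,4.5,0],"dr":[0,0,-0.38]},
  {"travel":[-18,5.4,0],"dr":[0,0,-0.45]},
  {"travel":[-20.5,6.1,0],"dr":[0,0,-0.49]},
  {"travel":[-21.5,6.4,0],"dr":[0,0,-0.508]},
  {"travel":[-21.5,6.4,0],"dr":[0,0,-0.508]},
  {"travel":[-21.5,6.4,0],"dr":[0,0,-0.508]},
  {"travel":[-21.5,6.4,0],"dr":[0,0,-0.508]},
])

```text
clock: 12.9
tool_pos: [499.6, 162.9, 298.7]
eef_rot: [0.612, 0.79, -0.0, -0.0]
ft_force: [-1.1, -0.1, -3.3]
gripper_width: 0.154
finger_force: 59.5
```

```bash
python3 -c "
from h import *
st();go([499.5,162.3,220.5],1.823)"
```

```text
12.9 [499.6 162.9 298.7] psi 1.8232 tilt [-0.0011  0.0001] F [-1.1 -0.1 -3.3] [ 0.02 -0.06  0.04] w 0.154 j [ 0.32  0.02 -0.1   1.45  0.    1.63]
travel cm [-0.06 -0.02  7.82] dr [-0.001 -0.     0.   ]
```

Request:
apply_moves([
  {"travel":[-0.06,0,1],"dr":[0,0,0]},
  {"travel":[-0.06,0,3],"dr":[0,0,0]},
  {"travel":[-0.06,0,5],"dr":[0,0,0]},
  {"travel":[-0.06,0,6.3],"dr":[0,0,0]},
  {"travel":[-0.06,0,7],"dr":[0,0,0]},
  {"travel":[-0.06,0,7.4],"dr":[0,0,0]},
  {"travel":[-0.06,0,7.6],"dr":[0,0,0]},
  {"travel":[-0.06,0,7.8],"dr":[0,0,0]},
  {"travel":[-0.06,0,7.8],"dr":[0,0,0]},
  {"travel":[-0.06,0,7.8],"dr":[0,0,0]},
])

```text
clock: 13.73
tool_pos: [500.2, 162.0, 222.0]
eef_rot: [0.612, 0.791, 0.0, 0.0]
ft_force: [0.2, 0.6, -3.2]
gripper_width: 0.156
finger_force: 59.5
```

Request:
apply_moves([
  {"travel":[0,0,0.03],"dr":[0,0,0]},
  {"travel":[0,0,0.06],"dr":[0,0,0]},
  {"travel":[0,0,0.06],"dr":[0,0,0]},
])

```text
clock: 13.98
tool_pos: [500.0, 161.9, 221.0]
eef_rot: [0.612, 0.791, 0.0, 0.0]
ft_force: [0.9, 0.1, -3.7]
gripper_width: 0.157
finger_force: 59.5
```

Request:
apply_moves([
  {"travel":[0,0,0.04],"dr":[0,0,0]},
  {"travel":[0,0,0.08],"dr":[0,0,0]},
  {"travel":[0,0,0.12],"dr":[0,0,0]},
  {"travel":[0,0,0.12],"dr":[0,0,0]},
  {"travel":[0,0,0.12],"dr":[0,0,0]},
])

```text
clock: 14.4
tool_pos: [500.0, 161.9, 219.7]
eef_rot: [0.612, 0.791, 0.0, 0.0]
ft_force: [0.1, -0.5, -1.0]
gripper_width: 0.156
finger_force: 59.6
```

The ledges are taking the weight now, so I'll release and rise.

Request:
apply_moves([
  {"travel":[0,0,0],"dr":[0,0,0]},
  {"travel":[0,0,0],"dr":[0,0,0]},
  {"travel":[0,0,0],"dr":[0,0,0]},
  {"travel":[0,0,0],"dr":[0,0,0]},
  {"travel":[0,0,0],"dr":[0,0,0]},
  {"travel":[0,0,0],"dr":[0,0,0]},
  {"travel":[0,0,0],"dr":[0,0,0]},
  {"travel":[0,0,0],"dr":[0,0,0]},
  {"travel":[0,0,0],"dr":[0,0,0]},
  {"travel":[0,0,0],"dr":[0,0,0]},
  {"travel":[0,0,0],"dr":[0,0,0]},
], gripper=8.5)

```text
clock: 15.32
tool_pos: [500.0, 161.9, 219.6]
eef_rot: [0.612, 0.791, -0.0, -0.0]
ft_force: [-0.2, -0.7, -0.2]
gripper_width: 0.997
finger_force: 0.0
```

Request:
apply_moves([
  {"travel":[0,0,-1],"dr":[0,0,0]},
  {"travel":[0,0,-3],"dr":[0,0,0]},
  {"travel":[0,0,-6],"dr":[0,0,0]},
  {"travel":[0,0,-9],"dr":[0,0,0]},
  {"travel":[0,0,-12],"dr":[0,0,0]},
  {"travel":[0,0,-12],"dr":[0,0,0]},
  {"travel":[0,0,-12],"dr":[0,0,0]},
  {"travel":[0,0,-12],"dr":[0,0,0]},
])

```text
clock: 15.98
tool_pos: [499.9, 161.8, 339.6]
eef_rot: [0.612, 0.791, 0.0, 0.0]
ft_force: [-0.2, 0.6, 0.5]
gripper_width: 0.995
finger_force: 0.0
```

Run:
```python
from h import *
st();im,d,K,T=wrist('w7');save('w7',im)
v,u=np.mgrid[:384,:512]
X=np.stack([(u-K[0,2])/K[0,0]*d,(v-K[1,2])/K[1,1]*d,d],-1)@T[:3,:3].T+T[:3,3]
h=cv2.cvtColor(im,cv2.COLOR_RGB2HSV).astype(int)
m=((h[...,0]<5)|(h[...,0]>174))&(h[...,1]>170)&(abs(X[...,0]-500)<60)&(abs(X[...,1]-158)<60)&(X[...,2]>80)
print(m.sum(),X[m][:,2].mean(),cv2.minAreaRect(X[m][:,:2].astype(np.float32)))
```

```text
15.98 [499.9 161.8 339.6] psi 1.8238 tilt [0.0001 0.0001] F [-0.2  0.6  0.5] [0.01 0.05 0.03] w 0.995 j [ 0.31  0.01 -0.03  1.53  0.    1.63]
843 85.64740851909481 ((499.9667053222656, 160.3577880859375), (13.531513214111328, 56.27836990356445), 15.094886779785156)
```

View pics/w7.png

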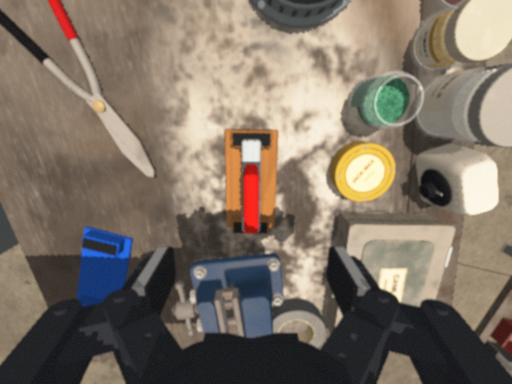

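The spanner is back on its rest at (251,185), less than 1 mm from where it started and at the same height. The jar and tin have not moved.

```bash
python3 -c "
from h import *
print(robot.sign_off())"
```

```text
the job is handed in; nothing more can be done
None
```

I handed the job in at about 16 s: the ring is home on its stop with its white mark at the red mark, the spanner is back on its rest less than 1 mm from where it started, and the jar, tin and mould were not touched.

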